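# Pack the cake-decorating caddy

### The arm

A 6-joint arm with a two-finger parallel gripper is mounted at the origin on a cart in front of the work surface, level with it; the furniture and walls round the work are solid. World frame = base frame: x ahead of the robot, y to its left, z up, the work surface at z = 0. Lengths are in mm, angles in rad, forces in N, time in s.
With the tool pointing down it reaches from about 350 to 975 mm from the base axis. Payload 7.1 kg.
Tool frame: the origin (TCP) lies at the very end of the fingers, on their centre line; the grasp point (between the pads) lies 19 mm behind it; z points along the fingers, y is the line along which they close (so a half turn about z gives the same grasp; the last joint's range is limited). The gripper opens to 88 mm and grips with 3 to 60 N. Pads are 20 mm wide; open, the fingers measure 115 mm over their backs; the gripper's body (75 mm by 178 mm) begins 61 mm behind the grasp point.
Start: joints at [1.187, 0.423, 1.63, -0, 1.089, -0.019], TCP at [222.944, 583.867, 222.675] pointing down, gripper open.
Joint ranges: [-3, 3], [-0.9, 2.11], [0.09, 2.58], [-1.31, 4.45], [0.11, 2.69], [-2.54, 2.54]. Speed limits (rad/s): [2.39, 2.39, 3.01, 3.14, 3.14, 3.14].

### API

Orientations are given as a rotation vector (axis times angle).
In Python, from workcell import * gives the robot as it stands.
- The arm moves only by the tool step_arm, never from a script. Its argument "deltas" is a list of rows, each a list of 3 entries, a list of its own where there are three numbers: the shift along the tool's x, y, z in units of 300 mm (1.0 is 300 mm), then the turn, a rotation vector about the tool's x, y, z in units of 1.5 rad (1.0 is 1.5 rad), then the gripper command: -1 is shut, 1 is fully open, values between are in proportion. In form: [[[dx, dy, dz], [rx, ry, rz], gripper], ...]. A call has 1 to 20 rows; each row is the pose to reach, as a shift and turn from the pose commanded when the call began, along the tool's axes at that moment; what a row does not reach only later rows make up. A row lasts 1/12 s, in which the tool goes at most 41.7 mm and 7.16 degrees, less where a joint would pass 70% of its speed; a pose out of reach is approached as far as the arm can. A call with a number of a shift or a turn outside -1 to 1 is refused whole. A call with a gripper value outside its range is refused whole. The fingers move at their own pace and stop on an object; the grip force is fixed at half the most. Time passes only in rows, so rows that repeat a pose let the fingers close. It gives the time, the measured TCP pose, the force, the opening and the grip force at its end, in the units of the state.
- get_obs(): the state, without advancing time (a new reading comes with each control period).
- get_image(name): name is "scene" or "side" or "wrist"; returns a dict with "pixels" (480x640x3 uint8, red, green, blue), "fx", "fy", "cx", "cy" (pixels), "dist_coeffs" ([k1, k2, p1, p2, k3] as OpenCV has them; the pictures are not rectified), "T" (4x4, takes a point from camera to world coordinates). Camera axes: x right, y down, z forward; pixel columns grow to the right and rows downward; lengths in mm; the calibration is good to about 2 mm. A picture is of the moment at which its call begins. There is no depth.
- close_job(): hands the job in; it is judged then, once.
The state is a dict: "t": time; "qpos": joint angles; "qvel": joint speeds; "joint_torque": joint torques, N m; "ee_pos": TCP position; "orientation": TCP orientation; "ft_force": force on the tool from outside, world axes, zero at the start; "moment": the same for the moment, N m; "width": finger opening in mm; "grasp_force": force on a finger pad.
Only numpy, scipy, OpenCV 4.12 (cv2) and the standard library are available. Lean on these libraries where they do the work, as an engineer would, in place of code of your own. Each camera call takes 0.05 s, during which the arm holds its last target. There are 200 camera calls.

### The job

Pack the cake-decorating caddy, the wooden tray with three grey holders: stand the tall spice jar upright in the round ring holder, stand the digital clock upright in the rectangular slot holder, and lay the thick marker along the pen rest, in both of its notches and about centred along its length. The holders can be in any order on the tray. Leave the look-alikes that do not belong to the kit (the thin pen, the wind-up timer and the squat jar) where they are.

Things in the scene. Friction and masses are not known exactly. Their poses are not given: they have to be found in the camera images.
- jar_center (a point): Tall spice jar with a red cap, standing upright: round, 45 mm across, 106 mm tall (the cap is the top 21 mm). Loose. The point is its centre, 53 mm above its underside; z is up. It belongs in the ring holder.
- clock_center (a point): Small white digital clock with a grey display, standing upright: 24 mm thick (its x), 75 mm wide (its y), 50 mm tall. Loose. The point is its centre, 25 mm above its underside; z is up, the display faces its -x. It belongs in the slot holder, its width along the slot, facing either way.
- marker_center (a point): Thick marker, white with a black cap, lying flat: 135 mm long (its y), 17 mm thick. Loose. The point is its centre, 8 mm above what it lies on. It belongs on the pen rest, either way round.
- ring_floor (a point): Ring holder: upright round grey collar, open at the top, inside 66 mm across, rim 36 mm above its floor, wall 4 mm, in the middle of a grey foot plate 88 x 130 x 4 mm. Fixed. The point is the centre of the floor inside (about 12 mm above the worktop).
- slot_floor (a point): Slot holder: low open rectangular grey frame, inside 48 mm (x) by 98 mm (y), rim 16 mm above its floor, wall 4 mm, in the middle of an equal foot plate. Fixed. The point is the centre of the floor inside; y runs along the slot.
- rest_saddle (a point): Pen rest: two grey notched blocks, 46 mm either side of the middle along y, each 12 mm thick, with a gap of 80 mm between them, on an equal foot plate. Each notch is flat, 40 mm wide (x), with lips 11 mm high at both sides. Fixed. The point lies midway between the notches at the height of the notch floor, 26 mm above the foot plate; the marker lies along y.
- tray: Thin wooden tray, 290 mm (x) x 235 mm (y) x 8 mm, fixed, carrying the three holders side by side along its x, 96 mm apart, in any order; each holder's y runs along the tray's y. Origin at the centre of its underside.
- pen: Thin pen, pale blue barrel with black ends, lying flat: 145 mm long (its y), 11 mm wide, 9 mm high; look-alike of the marker. Loose, to be left alone. Origin at the centre of its underside.
- timer: Red wind-up kitchen timer with a dial on its face (-x), 52 x 66 x 66 mm (x, y, z), standing; look-alike of the clock. Loose, to be left alone. Origin under its middle.
- squat_jar: Squat jar with a white cap and a paper label, round, 42 mm across, 62 mm tall; look-alike of the tall jar. Loose, to be left alone. Origin at the centre of its underside.
Not all that is in view belongs to the job. Of the things that look like the part that bears jar_center, the largest one is meant.

How it is judged (in metres and radians):
At the end, for the whole second after the job is handed in: Tall jar upright (0.15 rad) in the ring, within 14 mm of its centre; clock upright (0.15 rad) in the slot, within 16 mm each way; marker in both notches, within 15 mm across, 18 mm along, 0.25 rad; pen, timer and squat jar within 30 mm of their start; all at rest (horizontal distance between jar_center and ring_floor below 0.014 m and z of jar_center in the frame of ring_floor between 0.045 and 0.061 m and angle between each of jar_center, clock_center's own z axis and vertical below 0.15 rad and x of clock_center in the frame of slot_floor between -0.016 and 0.016 m and y of clock_center in the frame of slot_floor between -0.016 and 0.016 m and z of clock_center in the frame of slot_floor between 0.017 and 0.033 m and x of marker_center in the frame of rest_saddle between -0.015 and 0.015 m and y of marker_center in the frame of rest_saddle between -0.018 and 0.018 m and z of marker_center in the frame of rest_saddle between 0.001 and 0.015 m and angle between the y axis of marker_center and the y axis of rest_saddle, either way round below 0.25 rad and distance of each of pen, timer, squat_jar from where it was at the start of the episode below 0.03 m and linear speed of each of jar, clock, marker below 0.02 m/s); the robot touches nothing.
It fails at once if the thin pen is moved by more than 30 mm (distance of pen from where it was at the start of the episode above 0.03 m).
It fails at once if the wind-up timer is moved by more than 30 mm (distance of timer from where it was at the start of the episode above 0.03 m).
It fails at once if the squat jar is moved by more than 30 mm (distance of squat_jar from where it was at the start of the episode above 0.03 m).
It also fails if it takes over 86 s, if anything falls off the work surface, if the arm or the gripper's body presses on something with over 40 N, if the wrist force passes 120 N, or if a joint passes its speed limit or range.

## Working session

There is one attempt and no reset: what is moved stays moved. The work goes in short steps, Python scripts to look and compute and a tool call to move; the robot and the scene stay as the last step left them, time stands still between calls to the robot, and variables do not carry over. Pictures are saved under pics/ and viewed, at most 17 in all, crops included, and the job is handed in when it is done.

Besides the shell and the picture viewer there is one more tool, called after "Request:" as name([rows], argument=value, ...), one row to a line, values as JSON. step_arm: Moves the arm, as the interface text tells. Its arguments: {"type":"object","properties":{"deltas":{"type":"array","items":{"type":"array"}}},"required":["deltas"]}

```bash
mkdir -p pics
python3 - <<'E'
from workcell import *
import cv2,numpy as np,pickle
D={}
for n in("scene","side","wrist"):
    im=get_image(n);D[n]=im
    cv2.imwrite(f"pics/{n}0.png",im["pixels"][:,:,::-1])
    print(n,im["fx"],im["cx"],im["cy"],im["dist_coeffs"],np.round(im["T"],3).tolist())
pickle.dump(D,open("d0.pkl","wb"))
print(get_obs())
E
```

```text
scene 523.7397649525915 328.9784497645601 239.89072615374585 [-0.05792102  0.          0.          0.          0.        ] [[0.854, -0.277, 0.44, -61.584], [-0.52, -0.49, 0.7, -868.348], [0.022, -0.827, -0.562, 777.075], [0.0, 0.0, 0.0, 1.0]]
side 516.2299095595291 321.8603559564154 239.3147730958618 [-0.13305551  0.          0.          0.          0.        ] [[0.984, -0.114, 0.14, 339.402], [-0.18, -0.563, 0.807, -942.618], [-0.013, -0.819, -0.574, 740.722], [0.0, 0.0, 0.0, 1.0]]
wrist 395.68660491713183 319.1463448451866 244.82904674855345 [-0.08301963  0.          0.          0.          0.        ] [[0.357, 0.903, 0.24, 156.959], [0.934, -0.344, -0.093, 607.862], [-0.002, 0.257, -0.966, 384.594], [0.0, 0.0, 0.0, 1.0]]
{'t': 0.15, 'qpos': array([ 1.18700638e+00,  4.23679287e-01,  1.63049241e+00, -4.17727559e-06,
        1.08860943e+00, -1.90541743e-02]), 'qvel': array([ 0.00070387, -0.00240031, -0.00274383,  0.00110227,  0.00060128,
        0.00111922]), 'joint_torque': array([-6.91073619e-04, -5.44983780e+01, -2.73919058e+01,  6.43932587e-02,
        2.04627297e-02, -6.51267806e-05]), 'ee_pos': array([222.78717237, 583.48539949, 222.08019984]), 'orientation': array([-5.69709605e-01, -3.08926543e+00,  1.83013846e-03]), 'ft_force': array([-0.22379398, -0.23609879, -0.41376165]), 'moment': array([0.00454174, 0.01465784, 0.02861809]), 'grasp_force': 0.0, 'width': 87.7473617625545}
```

View pics/scene0.png

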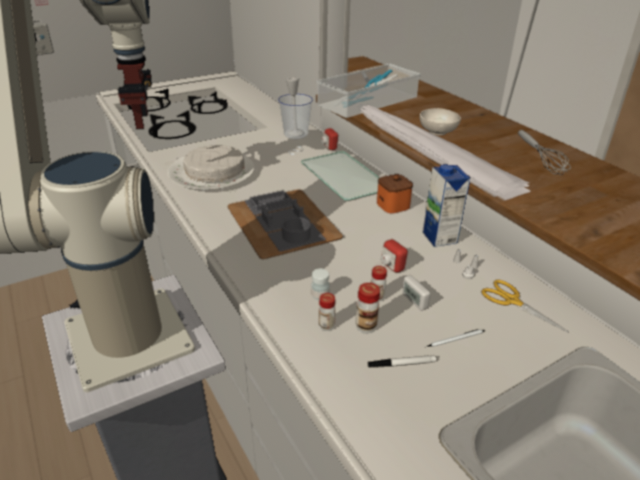

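View pics/side0.png

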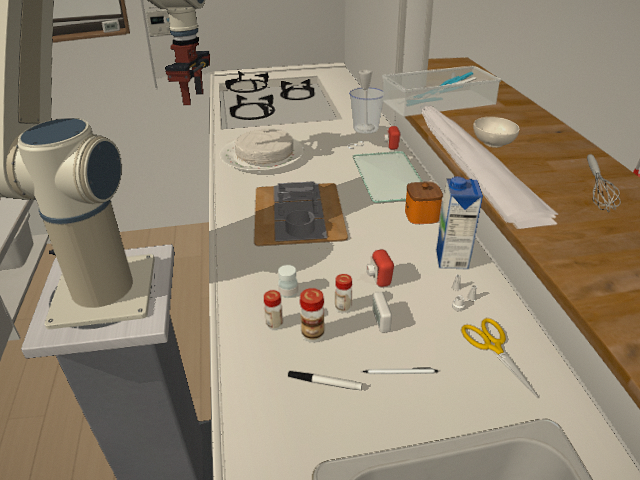

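The scene picture shows red-capped jars at (327,311), (368,307) and (379,282), with the largest at (368,307). The squat white-capped jar is at (320,284), the white clock at (416,292), the red timer at (394,255), the marker at (403,361), the thin pen at (456,338) and the tray at (285,220). In the side picture the big jar is at (312,313), the clock at (381,312), the marker at (328,380) and the tray at (300,213). I choose the largest red-capped jar and will check it in close crops.

```bash
cat > h.py <<'E'
import cv2,numpy as np,pickle
D=pickle.load(open("d0.pkl","rb"))
def K(c): return np.array([[c["fx"],0,c["cx"]],[0,c["fy"],c["cy"]],[0,0,1.]])
def ray(c,uv):
    p=cv2.undistortPoints(np.array([[uv]],float),K(c),np.array(c["dist_coeffs"]))[0,0]
    T=np.array(c["T"]);return T[:3,3],T[:3,:3]@np.array([p[0],p[1],1])
def plane(c,uv,z):
    o,d=ray(c,uv);return o+d*(z-o[2])/d[2]
def proj(c,P):
    T=np.linalg.inv(np.array(c["T"]));
    return cv2.projectPoints(np.atleast_2d(P).astype(float),cv2.Rodrigues(T[:3,:3])[0],T[:3,3],K(c),np.array(c["dist_coeffs"]))[0][:,0]
E
python3 - <<'E'
from h import *
s=D["side"]["pixels"][:,:,::-1]
cv2.imwrite("pics/c1.png",cv2.resize(s[245:405,240:450],None,fx=3.7,fy=3.7,interpolation=cv2.INTER_CUBIC))
cv2.imwrite("pics/c2.png",cv2.resize(s[170:255,245:355],None,fx=7,fy=7,interpolation=cv2.INTER_CUBIC))
for n,L in {"scene":[((328,327),0),((369,328),0),((380,297),0),((320,295),0),((416,303),0),((395,268),0),((370,363),8),((438,360),8),((430,346),5),((484,331),5),((369,287),106)],
 "side":[((274,326),0),((313,337),0),((344,308),0),((288,296),0),((380,328),0),((380,283),0),((289,375),8),((366,386),8),((363,371),5),((438,371),5),((312,294),106),((256,243),8),((347,239),8),((262,187),8),((337,184),8)]}.items():
    print(n);[print(uv,z,plane(D[n],uv,z).round(0)) for uv,z in L]
E
```

```text
scene
(328, 327) 0 [ 374. -181.    0.]
(369, 328) 0 [ 448. -227.    0.]
(380, 297) 0 [ 528. -156.    0.]
(320, 295) 0 [413. -82.   0.]
(416, 303) 0 [ 586. -214.    0.]
(395, 268) 0 [624. -86.   0.]
(370, 363) 8 [ 388. -315.    8.]
(438, 360) 8 [ 509. -377.    8.]
(430, 346) 5 [ 522. -337.    5.]
(484, 331) 5 [ 651. -362.    5.]
(369, 287) 106 [ 446. -217.  106.]
side
(274, 326) 0 [ 370. -183.    0.]
(313, 337) 0 [ 443. -229.    0.]
(344, 308) 0 [ 521. -158.    0.]
(288, 296) 0 [410. -98.   0.]
(380, 328) 0 [ 579. -231.    0.]
(380, 283) 0 [617. -94.   0.]
(289, 375) 8 [ 383. -323.    8.]
(366, 386) 8 [ 513. -374.    8.]
(363, 371) 5 [ 517. -337.    5.]
(438, 371) 5 [ 652. -365.    5.]
(312, 294) 106 [ 444. -221.  106.]
(256, 243) 8 [357. 104.   8.]
(347, 239) 8 [580.  76.   8.]
(262, 187) 8 [395. 383.   8.]
(337, 184) 8 [612. 356.   8.]
```

View pics/c1.png

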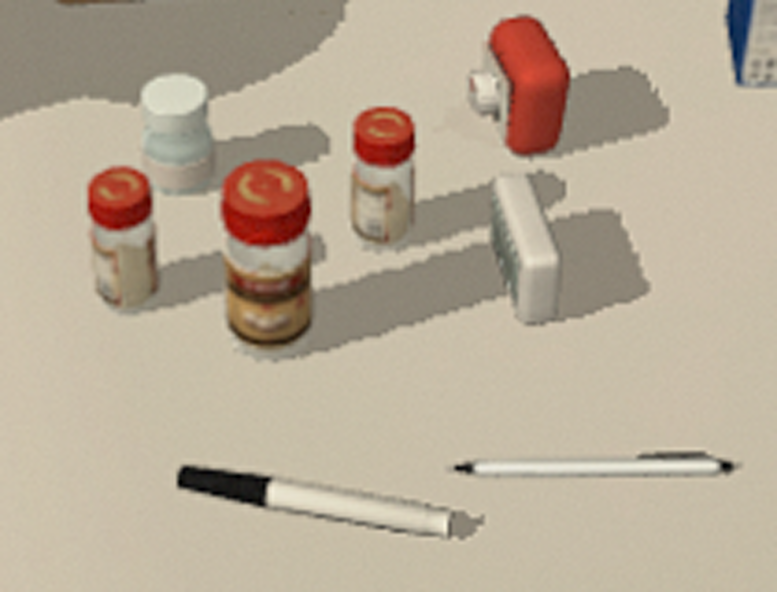

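View pics/c2.png

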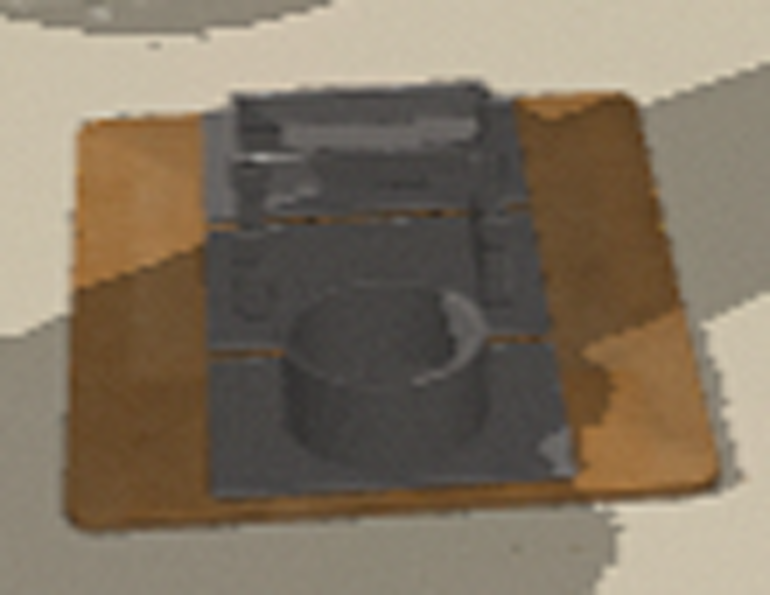

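Crops: the big jar (270,255 in the crop) clearly has the largest red cap. The clock, marker and pen are also clear. The ring is the holder nearest the robot's right. I'll sort out the other two from above with the wrist camera.

Request:
step_arm([
  [[-0.3,-0.2,-0.2],[0,0,0],1],
  [[-0.6,-0.4,-0.267],[0,0,0],1],
  [[-0.955,-0.634,-0.267],[0,0,0],1],
  [[-0.955,-0.634,-0.267],[0,0,0],1],
  [[-0.955,-0.634,-0.267],[0,0,0],1],
  [[-0.955,-0.634,-0.267],[0,0,0],1],
  [[-0.955,-0.634,-0.267],[0,0,0],1],
  [[-0.955,-0.634,-0.267],[0,0,0],1],
  [[-0.955,-0.634,-0.267],[0,0,0],1],
  [[-0.955,-0.634,-0.267],[0,0,0],1],
  [[-0.955,-0.634,-0.267],[0,0,0],1],
  [[-0.955,-0.634,-0.267],[0,0,0],1],
])

```text
t: 1.15
ee_pos: [422.2, 304.3, 302.4]
orientation: [-0.57, -3.089, 0.0]
ft_force: [-0.0, -0.2, 0.2]
width: 88.0
grasp_force: 0.0
```

```bash
cat >> h.py <<'E'
from scipy.spatial.transform import Rotation as Rn
def move(o,P,yaw):
    """units from pose o to TCP P, tool down, tool y axis at world angle yaw (deg, mod 180)"""
    R=Rn.from_rotvec(o["orientation"]);best=None
    for k in(0,180,-180):
        a=np.radians(yaw+k);y=np.array([np.cos(a),np.sin(a),0]);z=np.array([0,0,-1.])
        Rt=Rn.from_matrix(np.c_[np.cross(y,z),y,z]);r=(R.inv()*Rt).as_rotvec()
        if best is None or np.linalg.norm(r)<np.linalg.norm(best):best=r
    d=R.inv().apply(np.array(P)-o["ee_pos"])
    print("shift",(d/300).round(3),"turn",(best/1.5).round(3),"q6",o["qpos"][5].round(2))
E
python3 - <<'E'
from workcell import *
from h import *
im=get_image("wrist");pickle.dump(im,open("w1.pkl","wb"));cv2.imwrite("pics/w1.png",im["pixels"][:,:,::-1]);o=get_obs();print(o["t"],o["ee_pos"],o["qpos"])
E
```

```text
1.2 [421.95555569 304.6936924  302.34708803] [ 6.02313866e-01  1.79590568e-01  1.77743662e+00  4.06352833e-04
  1.18535162e+00 -6.04641003e-01]
```

View pics/w1.png

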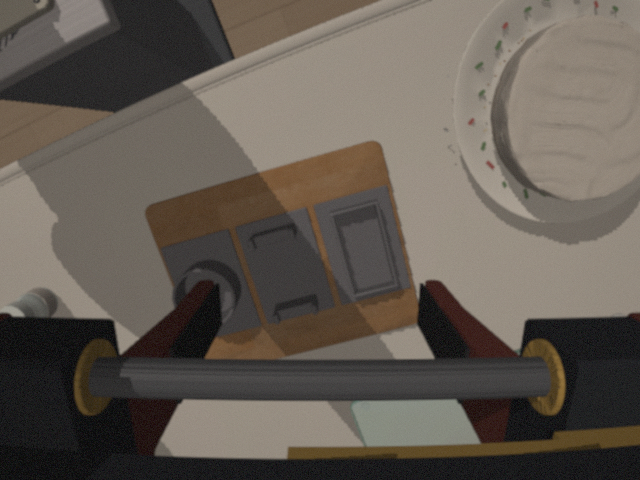

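The wrist picture shows, left to right, the ring (208,292), the pen rest (285,265) and the slot (365,248) on the tray. All the plate corners are visible.

Run:
```python
from h import *
w=pickle.load(open("w1.pkl","rb"))
A=[plane(w,p,12) for p in[(235,229),(262,328),(311,207),(337,306),(386,187),(412,291),(162,248)]]
for a in A:print(a.round(0))
hsv=cv2.cvtColor(w["pixels"],cv2.COLOR_RGB2HSV)
m=(hsv[:,:,1]>90)&(hsv[:,:,0]<25); m[:150]&=True; m[345:]=0;m[:130]=0;m[:,:140]=0;m[:,430:]=0
# fits: top, left-to-right of tray outline via columns/rows
pts=[(x,np.where(m[:,x])[0][0]) for x in range(180,360,5)]
top=np.array([plane(w,p,8)[:2] for p in pts]);
f=np.polyfit(top[:,1],top[:,0],1);print("near edge x=",f,"ang",np.degrees(np.arctan(f[0])),np.std(top[:,0]-np.polyval(f,top[:,1])))
pts=[(np.where(m[y])[0][-1],y) for y in range(165,305,5)]
r=np.array([plane(w,p,8)[:2] for p in pts]);g=np.polyfit(r[:,0],r[:,1],1);print("far-y edge",g,np.degrees(np.arctan(g[0])),np.std(r[:,1]-np.polyval(g,r[:,0])))
th=np.mean([-np.arctan(f[0]),np.arctan(g[0])]);print("th",np.degrees(th))
# intersection corner
y=(np.polyval(g,0)+g[0]*f[1])/(1-g[0]*f[0]);x=f[0]*y+f[1];print("corner",x,y)
v=np.array([-np.sin(th),np.cos(th)]);u=np.array([np.cos(th),np.sin(th)])
c=np.array([x,y])+u*117.5-v*145;print("tray c",c)
print("pred gap lines mid:",c-48*v,c+48*v,"plates gaps measured",(A[0]+A[1])[:2]/2,(A[2]+A[3])[:2]/2)
for k,n in((-96,"ring"),(0,"rest"),(96,"slot")):print(n,(c+k*v).round(1))
for n in("scene","side"):
    print(n,[proj(D[n],[*(c+k*v),z]).round(0).tolist() for k,z in((-96,12),(0,38),(96,12))])
```

```text
[415. 200.  12.]
[544. 179.  12.]
[423. 293.  12.]
[550. 278.  12.]
[432. 381.  12.]
[564. 371.  12.]
[405. 107.  12.]
near edge x= [9.19402950e-02 3.42626258e+02] ang 5.253022787991052 0.3352136656724893
far-y edge [-5.50117787e-02  4.09169779e+02] -3.1487689336531126 4.562609142347428
th -4.200895860822082
corner 378.331921826507 388.3570674359472
tray c [484.89443866 235.13931388]
pred gap lines mid: [481.3782567  187.26827394] [488.41062062 283.01035381] plates gaps measured [479.95530911 189.56685557] [486.49362672 285.47318431]
ring [477.9 139.4]
rest [484.9 235.1]
slot [491.9 330.9]
scene [[[299.0, 236.0]], [[284.0, 210.0]], [[271.0, 203.0]]]
side [[[302.0, 228.0]], [[299.0, 200.0]], [[297.0, 191.0]]]
```

Run:
```python
from workcell import *
from h import *
move(get_obs(),[440,40,300],92)
```

```text
shift [-0.37  -0.803  0.008] turn [-0.    -0.001 -0.266] q6 -0.6
```

Request:
step_arm([
  [[-0.37,-0.8,0],[0,0,-0.266],1],
  [[-0.37,-0.8,0],[0,0,-0.266],1],
  [[-0.37,-0.8,0],[0,0,-0.266],1],
  [[-0.37,-0.8,0],[0,0,-0.266],1],
  [[-0.37,-0.8,0],[0,0,-0.266],1],
  [[-0.37,-0.8,0],[0,0,-0.266],1],
  [[-0.37,-0.8,0],[0,0,-0.266],1],
  [[-0.37,-0.8,0],[0,0,-0.266],1],
  [[-0.37,-0.8,0],[0,0,-0.266],1],
])

```text
t: 1.95
ee_pos: [440.6, 40.3, 302.5]
orientation: [0.052, -3.141, -0.001]
ft_force: [0.2, 0.6, 0.1]
width: 87.8
grasp_force: 0.0
```

Run:
```python
from workcell import *
from h import *
move(get_obs(),[445,-190,260],92)
```

```text
shift [ 0.011 -0.768  0.141] turn [ 0.    -0.    -0.001] q6 -1.54
```

Request:
step_arm([
  [[0.01,-0.77,0.14],[0,0,0],1],
  [[0.01,-0.77,0.14],[0,0,0],1],
  [[0.01,-0.77,0.14],[0,0,0],1],
  [[0.01,-0.77,0.14],[0,0,0],1],
  [[0.01,-0.77,0.14],[0,0,0],1],
  [[0.01,-0.77,0.14],[0,0,0],1],
  [[0.01,-0.77,0.14],[0,0,0],1],
  [[0.01,-0.77,0.14],[0,0,0],1],
])

```text
t: 2.62
ee_pos: [446.2, -190.0, 260.0]
orientation: [0.053, -3.14, -0.002]
ft_force: [0.6, 0.9, -0.2]
width: 88.1
grasp_force: 0.0
```

Run:
```python
from workcell import *
from h import *
im=get_image("wrist");pickle.dump(im,open("w2.pkl","wb"));cv2.imwrite("pics/w2.png",im["pixels"][:,:,::-1]);o=get_obs();print(o["t"],o["ee_pos"])
hsv=cv2.cvtColor(im["pixels"],cv2.COLOR_RGB2HSV)
m=(((hsv[:,:,0]<8)|(hsv[:,:,0]>172))&(hsv[:,:,1]>150)&(hsv[:,:,2]>110)).astype(np.uint8)
n,l,s,c=cv2.connectedComponentsWithStats(m)
for i in range(1,n):
    if s[i,4]>100:print(s[i],c[i].round(),plane(im,c[i],106).round(),plane(im,c[i],70).round())
print(proj(im,[[445,-220,106],[372,-182,70],[448,-347,8],[582,-222,50]]).round())
```

```text
2.6667 [ 446.16045446 -189.30051889  260.32390924]
[[283. 226.]
 [332. 136.]
 [173. 206.]
 [285. 343.]]
```

View pics/w2.png

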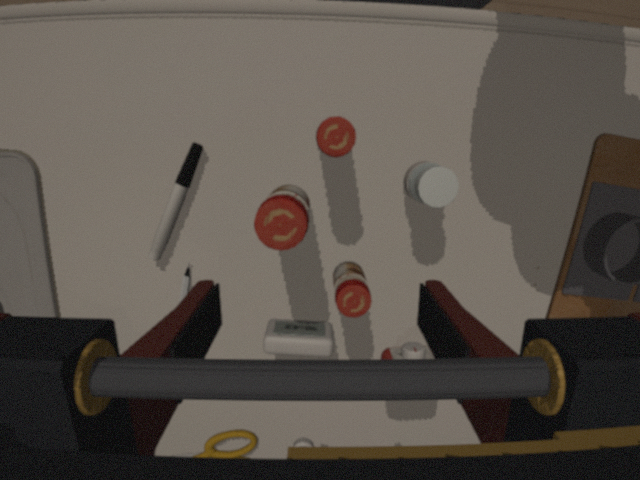

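The picture shows the big jar cap at (282,221), the marker from (197,146) to (157,258), the clock top at (299,345) with its display facing -x, small jars at (336,136) and (353,296), and the squat jar at (437,186).

Run:
```python
from workcell import *
from h import *
im=pickle.load(open("w2.pkl","rb"))
for p,z in[((282,221),106),((336,136),72),((353,298),72),((437,186),62),((197,146),8),((157,258),8),((266,336),50),((332,336),50),((268,354),50),((331,356),50),((297,336),50)]:print(p,plane(im,p,z).round(0))
o=get_obs()
move(o,[441,-219,150],95)
move(o,[441,-219,56],95)
```

```text
(282, 221) [ 441. -221.  106.]
(336, 136) [ 372. -179.   72.]
(353, 298) [ 520. -156.   72.]
(437, 186) [412. -84.  62.]
(197, 146) [ 385. -318.    8.]
(157, 258) [ 507. -368.    8.]
(266, 336) [ 575. -242.   50.]
(332, 336) [ 572. -173.   50.]
(268, 354) [ 596. -240.   50.]
(331, 356) [ 596. -173.   50.]
(297, 336) [ 574. -209.   50.]
shift [ 0.02  -0.099  0.368] turn [ 0.001 -0.001 -0.035] q6 -2.03
shift [ 0.02  -0.099  0.681] turn [ 0.001 -0.001 -0.035] q6 -2.03
```

Request:
step_arm([
  [[0.02,-0.1,0.1],[0,0,-0.035],1],
  [[0.02,-0.1,0.25],[0,0,-0.035],1],
  [[0.02,-0.1,0.38],[0,0,-0.035],1],
  [[0.02,-0.1,0.5],[0,0,-0.035],1],
  [[0.02,-0.1,0.6],[0,0,-0.035],1],
  [[0.02,-0.1,0.68],[0,0,-0.035],1],
  [[0.02,-0.1,0.68],[0,0,-0.035],1],
  [[0.02,-0.1,0.68],[0,0,-0.035],1],
  [[0.02,-0.1,0.68],[0,0,-0.035],-0.5],
  [[0.02,-0.1,0.68],[0,0,-0.035],-0.5],
  [[0.02,-0.1,0.68],[0,0,-0.035],-0.5],
  [[0.02,-0.1,0.68],[0,0,-0.035],-0.5],
  [[0.02,-0.1,0.68],[0,0,-0.035],-0.5],
  [[0.02,-0.1,0.68],[0,0,-0.035],-0.5],
  [[0.02,-0.1,0.68],[0,0,-0.035],-0.5],
  [[0.02,-0.1,0.68],[0,0,-0.035],-0.5],
])

```text
t: 4.0
ee_pos: [440.9, -221.2, 57.0]
orientation: [-0.136, 3.138, -0.0]
ft_force: [-0.0, -0.6, 4.3]
width: 44.1
grasp_force: 30.0
```

Request:
step_arm([
  [[0,0,-0.1],[0,0,0],-0.5],
  [[0,0,-0.2],[0,0,0],-0.5],
  [[0,0,-0.3],[0,0,0],-0.5],
  [[0,0,-0.4],[0,0,0],-0.5],
  [[0,0,-0.48],[0,0,0],-0.5],
  [[0,0.1,-0.48],[0,0,0],-0.5],
  [[0,0.2,-0.48],[0,0,0],-0.5],
  [[0,0.3,-0.48],[0,0,0],-0.5],
  [[0,0.4,-0.48],[0,0,0],-0.5],
  [[0,0.5,-0.48],[0,0,0],-0.5],
  [[0,0.6,-0.48],[0,0,0],-0.5],
  [[0,0.7,-0.48],[0,0,0],-0.5],
  [[0,0.8,-0.48],[0,0,0],-0.5],
  [[0,0.88,-0.48],[0,0,0],-0.5],
  [[0,0.9,-0.48],[0,0,0],-0.5],
  [[0,0.9,-0.48],[0,0,0],-0.5],
  [[0,0.9,-0.48],[0,0,0],-0.5],
])

```text
t: 5.42
ee_pos: [417.3, 47.7, 200.7]
orientation: [0.138, -3.138, 0.001]
ft_force: [0.0, -0.0, -1.0]
width: 44.4
grasp_force: 30.0
```

Run:
```python
from workcell import *
from h import *
im=get_image("wrist");pickle.dump(im,open("w3.pkl","wb"));cv2.imwrite("pics/w3.png",im["pixels"][:,:,::-1]);o=get_obs();print(o["t"],o["ee_pos"],o["width"])
move(o,[476,141,130],95)
```

```text
5.4667 [417.3843817   47.27683694 200.6773815 ] 44.02811920696593
shift [-0.222  0.294  0.235] turn [-0. -0. -0.] q6 -1.57
```

View pics/w3.png

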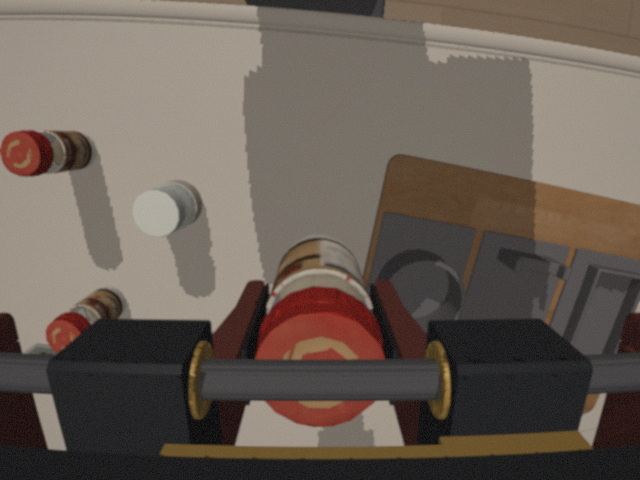

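The jar is held upright in the gripper. The ring rim is centred near (420,293), and the plate corners are at (388,213), (475,227) and (568,243).

```bash
python3 - <<'E'
from h import *
im=pickle.load(open("w3.pkl","rb"))
for p,z in[((388,213),12),((478,228),12),((572,245),12),((377,290),48),((463,290),48),((420,250),48),((397,155),8)]:print(p,plane(im,p,z).round(0))
c=np.array([484,237]);t=np.radians(-5);u=np.array([np.cos(t),np.sin(t)]);v=np.array([-u[1],u[0]])
print("pred",[(c+a*u+b*v).round(0) for a,b in((-65,-140),(-65,-48),(-65,48))])
E
python3 - <<'E'
import cv2
i=cv2.imread("pics/w3.png")[180:360,360:600]
cv2.imwrite("pics/w3c.png",cv2.convertScaleAbs(cv2.resize(i,None,fx=3.3,fy=3.3,interpolation=cv2.INTER_CUBIC),alpha=1.8))
E
```

```text
(388, 213) [405. 108.  12.]
(478, 228) [411. 193.  12.]
(572, 245) [419. 289.  12.]
(377, 290) [466. 101.  48.]
(463, 290) [460. 175.  48.]
(420, 250) [428. 132.  48.]
(397, 155) [353. 110.   8.]
pred [array([407., 103.]), array([415., 195.]), array([423., 290.])]
```

View pics/w3c.png

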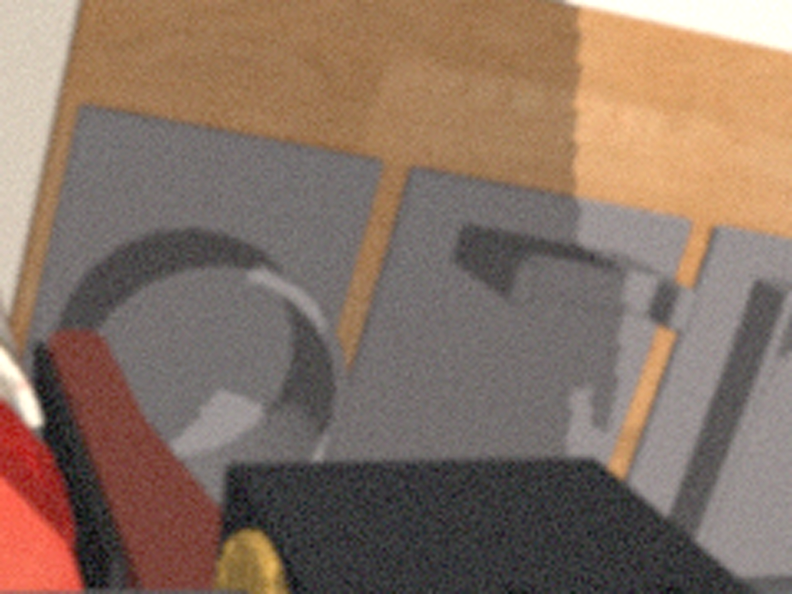

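The crop shows the ring clear, with plate corners agreeing with the tray model to about 3 mm. The ring centre is about (474,141).

Request:
step_arm([
  [[-0.1,0.1,0],[0,0,0],-0.5],
  [[-0.215,0.2,0],[0,0,0],-0.5],
  [[-0.215,0.295,0],[0,0,0],-0.5],
  [[-0.215,0.295,0],[0,0,0],-0.5],
  [[-0.215,0.295,0],[0,0,0],-0.5],
  [[-0.215,0.295,0.12],[0,0,0],-0.5],
  [[-0.215,0.295,0.24],[0,0,0],-0.5],
  [[-0.215,0.295,0.3],[0,0,0],-0.5],
  [[-0.215,0.295,0.36],[0,0,0],-0.5],
  [[-0.215,0.295,0.4],[0,0,0],-0.5],
  [[-0.215,0.295,0.43],[0,0,0],-0.5],
  [[-0.215,0.295,0.43],[0,0,0],-0.5],
  [[-0.215,0.295,0.43],[0,0,0],-0.5],
])

```text
t: 6.55
ee_pos: [473.8, 140.7, 71.8]
orientation: [0.134, -3.138, 0.0]
ft_force: [-0.2, 0.1, -1.4]
width: 44.1
grasp_force: 30.0
```

Now I'll lower the last 2 mm and release, then rise and look.

Request:
step_arm([
  [[0,0,0.006],[0,0,0],-0.5],
  [[0,0,0.008],[0,0,0],-0.5],
  [[0,0,0.008],[0,0,0],-0.2],
  [[0,0,0.008],[0,0,0],0.2],
  [[0,0,0.008],[0,0,0],0.6],
  [[0,0,0.008],[0,0,0],1],
  [[0,0,0.008],[0,0,0],1],
  [[0,0,0.008],[0,0,0],1],
  [[0,0,0.008],[0,0,0],1],
  [[0,0,-0.1],[0,0,0],1],
  [[0,0,-0.2],[0,0,0],1],
  [[0,0,-0.32],[0,0,0],1],
  [[0,0,-0.45],[0,0,0],1],
  [[0,-0.1,-0.5],[0,0,0],1],
  [[0,-0.23,-0.5],[0,0,0],1],
  [[0,-0.35,-0.5],[0,0,0],1],
  [[0,-0.45,-0.5],[0,0,0],1],
  [[0,-0.45,-0.5],[0,0,0],1],
  [[0,-0.45,-0.5],[0,0,0],1],
])

```text
t: 8.13
ee_pos: [485.6, 6.0, 221.8]
orientation: [-0.131, 3.139, 0.0]
ft_force: [0.7, 0.6, 0.6]
width: 88.0
grasp_force: 0.0
```

Run:
```python
from workcell import *
from h import *
im=get_image("side");D["side"]=im;cv2.imwrite("pics/s2.png",cv2.resize(im["pixels"][140:270,230:370,::-1],None,fx=4.2,fy=4.2,interpolation=cv2.INTER_CUBIC))
o=get_obs();print(o["t"],o["ee_pos"],proj(im,[[474,141,118],[474,141,97]]))
move(o,[584,-208,200],92)
move(o,[446,-345,150],66)
```

```text
8.1833 [485.49298384   6.99307017 221.72815051] [[299.30835986 191.81086552]
 [299.62765042 199.27126395]]
shift [-0.266 -0.742  0.072] turn [ 0.    -0.     0.033] q6 -1.67
shift [ 0.231 -1.158  0.239] turn [ 0.    -0.     0.336] q6 -1.67
```

View pics/s2.png

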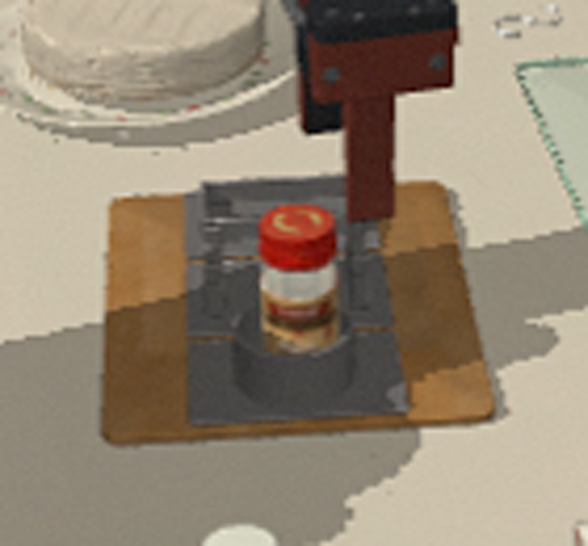

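The jar stands upright in the ring: cap at (298,235) in the crop, rim spanning x 235–355. Next is the clock.

Run:
```python
from workcell import *
from h import *
o=get_obs();move(o,[560,-190,210],35)
```

```text
shift [-0.192 -0.675  0.039] turn [ 0.    -0.     0.697] q6 -1.67
```

Request:
step_arm([
  [[-0.19,-0.67,0.04],[0,0,0.7],1],
  [[-0.19,-0.67,0.04],[0,0,0.7],1],
  [[-0.19,-0.67,0.04],[0,0,0.7],1],
  [[-0.19,-0.67,0.04],[0,0,0.7],1],
  [[-0.19,-0.67,0.04],[0,0,0.7],1],
  [[-0.19,-0.67,0.04],[0,0,0.7],1],
  [[-0.19,-0.67,0.04],[0,0,0.7],1],
  [[-0.19,-0.67,0.04],[0,0,0.7],1],
  [[-0.19,-0.67,0.04],[0,0,0.7],1],
  [[-0.19,-0.67,0.04],[0,0,0.7],1],
])

```text
t: 9.02
ee_pos: [560.1, -186.6, 209.4]
orientation: [-1.455, -2.783, -0.0]
ft_force: [0.2, 0.1, 0.9]
width: 87.9
grasp_force: 0.0
```

Run:
```python
from workcell import *
from h import *
o=get_obs();print(o["ee_pos"]);move(o,[584,-208,150],-1.5);move(o,[584,-208,21],-1.5)
im=get_image("wrist");pickle.dump(im,open("w4.pkl","wb"));cv2.imwrite("pics/w4.png",im["pixels"][:,:,::-1])
```

```text
[ 560.1248007  -186.57432131  209.35013675]
shift [-0.104  0.025  0.198] turn [-0.    -0.     0.422] q6 -0.95
shift [-0.105  0.025  0.628] turn [-0.    -0.     0.422] q6 -0.95
```

View pics/w4.png

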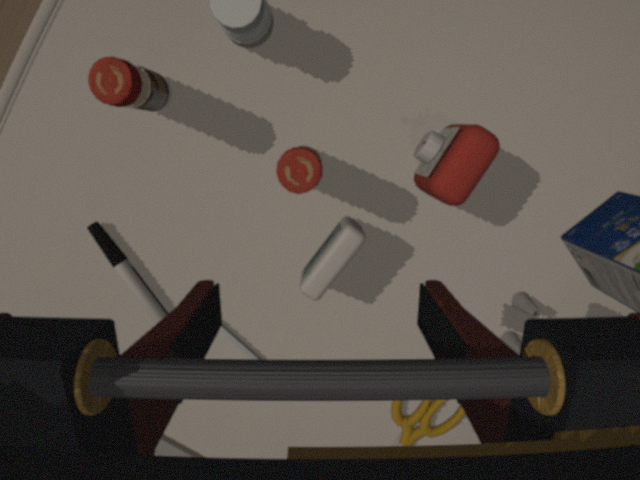

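The clock top runs from (354,222) to (313,293). The small jar is at (300,169) and the timer at (460,165), both clear of the fingers' path.

Run:
```python
from h import *
im=pickle.load(open("w4.pkl","rb"))
hsv=cv2.cvtColor(im["pixels"],cv2.COLOR_RGB2HSV)
m=np.zeros((480,640),np.uint8);m[200:320,280:390]=((hsv[200:320,280:390,2]>125)).astype(np.uint8)
n,l,s,c=cv2.connectedComponentsWithStats(m)
for t in(hsv[250,336],hsv[250,290],hsv[230,345]):print(t)
for p in[(343,217),(365,228),(324,298),(302,288),(354,222),(313,293)]:print(p,plane(im,p,50).round())
```

```text
[ 11  26 135]
[ 14  37 130]
[ 17  27 131]
(343, 217) [ 571. -169.   50.]
(365, 228) [ 592. -166.   50.]
(324, 298) [ 599. -237.   50.]
(302, 288) [ 578. -240.   50.]
(354, 222) [ 581. -168.   50.]
(313, 293) [ 589. -239.   50.]
```

Run:
```python
from workcell import *
from h import *
o=get_obs();move(o,[585,-205,120],4);move(o,[585,-205,21],4)
```

```text
shift [-0.098  0.033  0.298] turn [-0.   -0.    0.36] q6 -0.95
shift [-0.098  0.033  0.628] turn [-0.   -0.    0.36] q6 -0.95
```

Request:
step_arm([
  [[-0.05,0.02,0.05],[0,0,0.08],1],
  [[-0.098,0.033,0.1],[0,0,0.16],1],
  [[-0.098,0.033,0.15],[0,0,0.24],1],
  [[-0.098,0.033,0.2],[0,0,0.32],1],
  [[-0.098,0.033,0.25],[0,0,0.36],1],
  [[-0.098,0.033,0.3],[0,0,0.36],1],
  [[-0.098,0.033,0.4],[0,0,0.36],1],
  [[-0.098,0.033,0.5],[0,0,0.36],1],
  [[-0.098,0.033,0.58],[0,0,0.36],1],
  [[-0.098,0.033,0.628],[0,0,0.36],1],
  [[-0.098,0.033,0.628],[0,0,0.36],1],
  [[-0.098,0.033,0.628],[0,0,0.36],-1],
  [[-0.098,0.033,0.628],[0,0,0.36],-1],
  [[-0.098,0.033,0.628],[0,0,0.36],-1],
  [[-0.098,0.033,0.628],[0,0,0.36],-1],
  [[-0.098,0.033,0.628],[0,0,0.36],-1],
  [[-0.098,0.033,0.628],[0,0,0.36],-1],
  [[-0.098,0.033,0.628],[0,0,0.36],-1],
  [[-0.098,0.033,0.628],[0,0,0.36],-1],
  [[-0.098,0.033,0.628],[0,0,0.36],-1],
])

```text
t: 10.73
ee_pos: [584.8, -206.6, 21.5]
orientation: [2.145, 2.295, 0.0]
ft_force: [0.0, -0.4, 0.1]
width: 31.0
grasp_force: 0.0
```

Still closing. I'll hold, then lift.

Request:
step_arm([
  [[0,0,0],[0,0,0],-1],
  [[0,0,0],[0,0,0],-1],
  [[0,0,0],[0,0,0],-1],
  [[0,0,0],[0,0,0],-1],
  [[0,0,-0.02],[0,0,0],-1],
  [[0,0,-0.1],[0,0,0],-1],
  [[0,0,-0.2],[0,0,0],-1],
  [[0,0,-0.3],[0,0,0],-1],
  [[0,0,-0.42],[0,0,0],-1],
  [[0,0,-0.55],[0,0,0],-1],
  [[0,0,-0.6],[0,0,0],-1],
  [[0,0,-0.6],[0,0,0],-1],
])

```text
t: 11.73
ee_pos: [586.9, -207.4, 206.4]
orientation: [2.14, 2.29, 0.005]
ft_force: [0.1, -0.3, -0.3]
width: 22.4
grasp_force: 29.1
```

Run:
```python
from workcell import *
from h import *
o=get_obs();print(o["ee_pos"],o["width"],o["qpos"]);move(o,[520,50,210],50)
```

```text
[ 586.91629975 -207.38955099  206.39149942] 22.370000776589425 [-3.58749945e-01  4.34221209e-01  1.65402396e+00 -6.61216995e-05
  1.04564278e+00 -4.26206578e-01]
shift [ 0.871 -0.165 -0.016] turn [ 0.004  0.004 -0.537] q6 -0.43
```

Request:
step_arm([
  [[0.12,-0.02,0],[0,0,-0.07],-1],
  [[0.24,-0.05,0],[0,0,-0.14],-1],
  [[0.36,-0.07,0],[0,0,-0.22],-1],
  [[0.48,-0.09,0],[0,0,-0.3],-1],
  [[0.6,-0.11,0],[0,0,-0.37],-1],
  [[0.72,-0.14,0],[0,0,-0.45],-1],
  [[0.82,-0.16,0],[0,0,-0.52],-1],
  [[0.87,-0.165,0],[0,0,-0.537],-1],
  [[0.87,-0.165,0],[0,0,-0.537],-1],
  [[0.87,-0.165,0],[0,0,-0.537],-1],
])

```text
t: 12.57
ee_pos: [516.7, 51.0, 200.2]
orientation: [-1.072, -2.951, 0.002]
ft_force: [0.3, -0.0, -1.3]
width: 22.1
grasp_force: 29.1
```

Run:
```python
from workcell import *
from h import *
o=get_obs();print(o["ee_pos"],o["width"]);move(o,[491,332,200],85)
im=get_image("wrist");pickle.dump(im,open("w5.pkl","wb"));cv2.imwrite("pics/w5.png",im["pixels"][:,:,::-1])
```

```text
[516.72350893  50.96611749 200.24460012] 22.143150523451435
shift [0.667 0.663 0.001] turn [-0.001 -0.001 -0.406] q6 -0.8
```

View pics/w5.png

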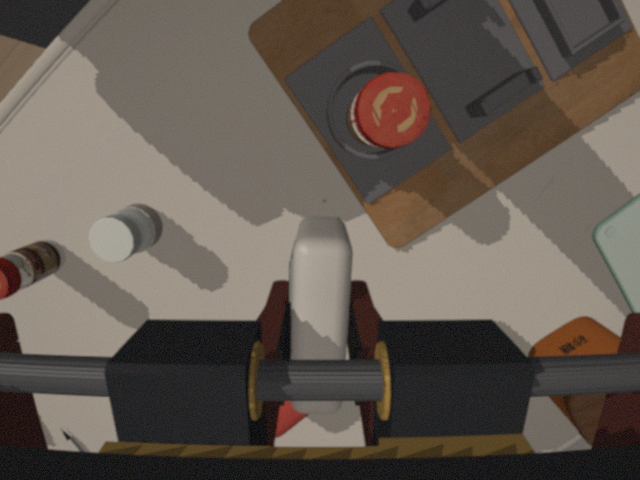

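The clock is held square between the pads, its top running from about (320,222) to (318,408). The jar is well inside the ring at (392,110). Plate corners are visible at (462,140), (541,93), (557,78) and (628,30).

Run:
```python
from h import *
im=pickle.load(open("w5.pkl","rb"))
E=[plane(im,p,229)[:2] for p in((320,220),(318,408))];print("clock",E,(E[0]+E[1])/2,np.linalg.norm(E[0]-E[1]))
for p in((287,78),(448,148),(462,140),(541,93),(557,78),(628,30)):print(p,plane(im,p,12).round())
c=np.array([482.5,237]);t=np.radians(-5);u=np.array([np.cos(t),np.sin(t)]);v=np.array([-u[1],u[0]])
print("pred",[(c+a*u+b*v).round(0) for a,b in((-65,-140),(65,-52),(65,-44),(65,44),(65,52),(65,140))])
```

```text
clock [array([483.39595399,  78.22803748]), array([541.45751661,  28.68679535])] [512.4267353   53.45741642] 76.32483033049341
(287, 78) [406. 107.  12.]
(448, 148) [539. 177.  12.]
(462, 140) [541. 191.  12.]
(541, 93) [553. 269.  12.]
(557, 78) [551. 288.  12.]
(628, 30) [558. 365.  12.]
pred [array([406., 103.]), array([543., 180.]), array([543., 188.]), array([551., 275.]), array([552., 283.]), array([559., 371.])]
```

Request:
step_arm([
  [[0.1,0.1,0],[0,0,-0.06],-1],
  [[0.2,0.2,0],[0,0,-0.12],-1],
  [[0.3,0.3,0],[0,0,-0.18],-1],
  [[0.4,0.4,0],[0,0,-0.24],-1],
  [[0.5,0.5,0],[0,0,-0.3],-1],
  [[0.6,0.6,0],[0,0,-0.36],-1],
  [[0.657,0.672,0],[0,0,-0.406],-1],
  [[0.657,0.672,0],[0,0,-0.406],-1],
  [[0.657,0.672,0],[0,0,-0.406],-1],
  [[0.657,0.672,0.1],[0,0,-0.406],-1],
  [[0.657,0.672,0.2],[0,0,-0.406],-1],
  [[0.657,0.672,0.3],[0,0,-0.406],-1],
  [[0.657,0.672,0.3],[0,0,-0.406],-1],
])

```text
t: 13.7
ee_pos: [493.4, 327.0, 105.8]
orientation: [-0.145, -3.13, 0.01]
ft_force: [-1.8, -0.9, -1.7]
width: 22.0
grasp_force: 29.1
```

Run:
```python
from workcell import *
from h import *
o=get_obs();print(o["t"],o["ee_pos"],o["width"]);move(o,[495.5,332,34.5],85)
im=get_image("wrist");pickle.dump(im,open("w6.pkl","wb"));cv2.imwrite("pics/w6.png",im["pixels"][:,:,::-1])
```

```text
13.7 [493.4125396  327.04483926 105.84629634] 21.990731651996708
shift [-0.007  0.019  0.238] turn [-0.004 -0.005 -0.004] q6 -0.91
```

View pics/w6.png

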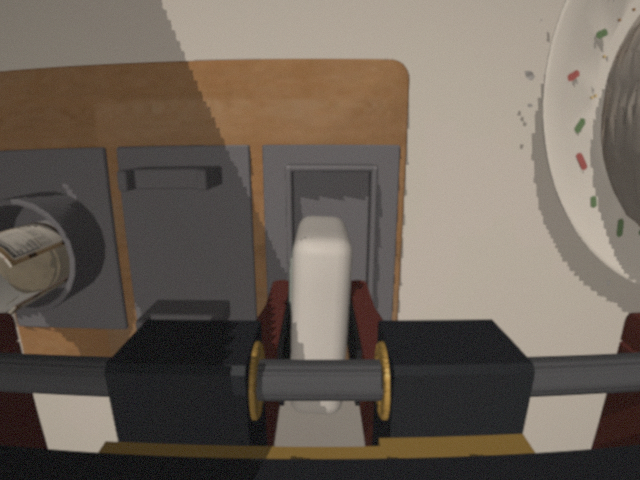

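The clock hangs straight above the slot, whose frame's outer corners are at (286,165) and (377,165). It needs a small shift toward +y.

Run:
```python
from h import *
im=pickle.load(open("w6.pkl","rb"))
for p,z in(((286,165),28),((377,165),28),((264,146),12),((399,146),12),((121,147),12)):print(p,plane(im,p,z).round())
```

```text
(286, 165) [435. 311.  28.]
(377, 165) [440. 365.  28.]
(264, 146) [423. 297.  12.]
(399, 146) [431. 382.  12.]
(121, 147) [413. 204.  12.]
```

Request:
step_arm([
  [[-0.007,0.019,0.02],[0,0,0],-1],
  [[-0.007,0.019,0.07],[0,0,0],-1],
  [[-0.007,0.019,0.12],[0,0,0],-1],
  [[-0.007,0.019,0.17],[0,0,0],-1],
  [[-0.007,0.019,0.21],[0,0,0],-1],
  [[-0.007,0.019,0.235],[0,0,0],-1],
  [[-0.007,0.019,0.238],[0,0,0],-1],
  [[-0.007,0.019,0.238],[0,0,0],-1],
])

```text
t: 14.42
ee_pos: [499.3, 337.2, 40.3]
orientation: [0.14, 3.138, 0.0]
ft_force: [-0.5, -1.4, -1.0]
width: 22.5
grasp_force: 29.1
```

Request:
step_arm([
  [[0.012,-0.017,0],[0,0,0],-1],
  [[0.012,-0.017,0.01],[0,0,0],-1],
  [[0.012,-0.017,0.018],[0,0,0],-1],
  [[0.012,-0.017,0.02],[0,0,0],-1],
  [[0.012,-0.017,0.02],[0,0,0],-1],
])

```text
t: 14.83
ee_pos: [494.8, 332.4, 34.0]
orientation: [0.139, 3.138, 0.0]
ft_force: [0.3, -0.2, -0.4]
width: 22.1
grasp_force: 29.1
```

Request:
step_arm([
  [[0,0,0.002],[0,0,0],-0.3],
  [[0,0,0.002],[0,0,0],0.2],
  [[0,0,0.002],[0,0,0],0.2],
  [[0,0,0.002],[0,0,0],0.2],
  [[0,0,0.002],[0,0,0],0.2],
  [[0,0,0.002],[0,0,0],0.2],
  [[0,0,-0.1],[0,0,0],0.2],
  [[0,0,-0.2],[0,0,0],0.2],
  [[0,0,-0.33],[0,0,0],0.5],
  [[0,0,-0.46],[0,0,0],1],
  [[0,0,-0.6],[0,0,0],1],
  [[0,-0.13,-0.7],[0,0,0],1],
  [[0,-0.26,-0.7],[0,0,0],1],
  [[0,-0.39,-0.7],[0,0,0],1],
  [[0,-0.52,-0.7],[0,0,0],1],
  [[0,-0.65,-0.7],[0,0,0],1],
  [[0,-0.78,-0.7],[0,0,0],1],
  [[0,-0.91,-0.7],[0,0,0],1],
  [[0,-1.0,-0.7],[0,0,0],1],
  [[0,-1.0,-0.7],[0,0,0],1],
])

```text
t: 16.5
ee_pos: [467.4, 29.8, 244.1]
orientation: [-0.145, -3.138, 0.002]
ft_force: [-0.1, -0.2, 0.1]
width: 87.8
grasp_force: 0.0
```

Run:
```python
from workcell import *
from h import *
o=get_obs();print(o["ee_pos"]);move(o,[430,-235,180],66)
im=get_image("side");cv2.imwrite("pics/s3.png",cv2.resize(im["pixels"][120:270,230:430,::-1],None,fx=4,fy=4,interpolation=cv2.INTER_CUBIC))
```

```text
[467.37064303  29.75203681 244.10316006]
shift [ 0.043 -0.89   0.215] turn [-0.001  0.     0.218] q6 -1.44
```

View pics/s3.png

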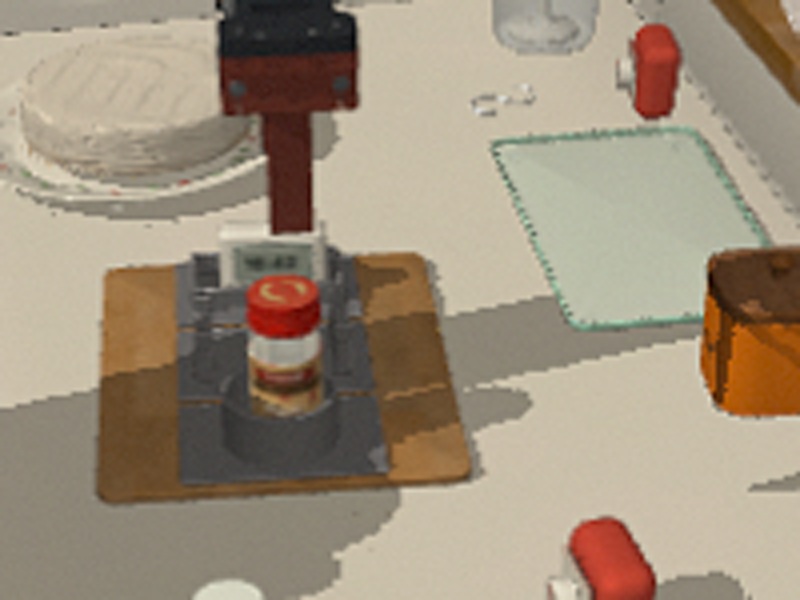

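The clock stands upright in the slot at (272,258) in the crop, roughly central. Now the marker.

Request:
step_arm([
  [[0.04,-0.13,0],[0,0,0.07],0.3],
  [[0.04,-0.26,0.1],[0,0,0.14],0.3],
  [[0.04,-0.39,0.15],[0,0,0.218],0.3],
  [[0.04,-0.52,0.2],[0,0,0.218],0.3],
  [[0.04,-0.65,0.21],[0,0,0.218],0.3],
  [[0.04,-0.78,0.21],[0,0,0.218],0.3],
  [[0.04,-0.89,0.21],[0,0,0.218],0.3],
  [[0.04,-0.89,0.21],[0,0,0.218],0.3],
  [[0.04,-0.89,0.21],[0,0,0.218],0.3],
  [[0.04,-0.89,0.21],[0,0,0.218],0.3],
])

```text
t: 17.38
ee_pos: [432.7, -230.4, 180.8]
orientation: [-0.649, -3.073, -0.001]
ft_force: [-0.6, 0.2, 0.3]
width: 57.1
grasp_force: 0.0
```

Run:
```python
from workcell import *
from h import *
o=get_obs();print(o["ee_pos"],o["width"])
im=get_image("wrist");pickle.dump(im,open("w7.pkl","wb"));cv2.imwrite("pics/w7.png",im["pixels"][:,:,::-1])
move(o,[447,-345.5,60],66.5);move(o,[447,-345.5,4],66.5)
```

```text
[ 432.71164182 -230.42934316  180.77099899] 57.06524223083717
shift [-0.199 -0.332  0.402] turn [ 0.    -0.    -0.004] q6 -1.67
shift [-0.199 -0.332  0.589] turn [ 0.    -0.    -0.004] q6 -1.67
```

View pics/w7.png

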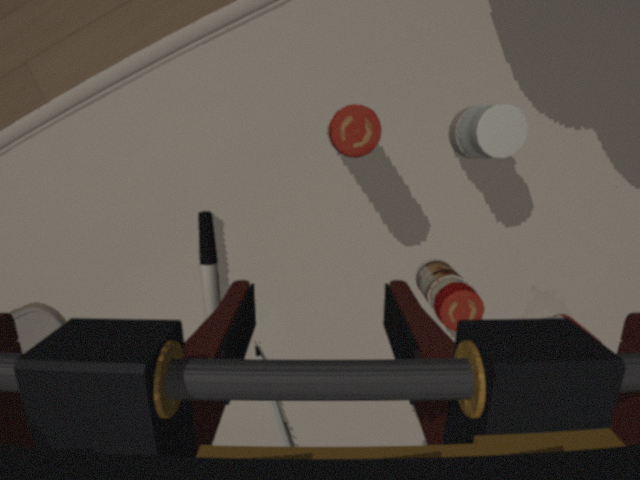

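The marker's black end is at (205,211) and its barrel runs down to about (213,310), nearly square to the fingers.

Request:
step_arm([
  [[-0.1,-0.13,0.1],[0,0,0],0.3],
  [[-0.185,-0.22,0.2],[0,0,0],0.3],
  [[-0.185,-0.315,0.3],[0,0,0],0.3],
  [[-0.185,-0.315,0.38],[0,0,0],0.3],
  [[-0.185,-0.315,0.38],[0,0,0],0.3],
  [[-0.185,-0.315,0.38],[0,0,0],0.3],
  [[-0.185,-0.315,0.38],[0,0,0],0.3],
])

```text
t: 18.02
ee_pos: [445.9, -338.8, 68.0]
orientation: [0.646, 3.074, 0.0]
ft_force: [-0.1, -0.1, 0.7]
width: 57.5
grasp_force: 0.0
```

Run:
```python
from workcell import *
from h import *
o=get_obs();print(o["ee_pos"],o["width"])
a=pickle.load(open("w7.pkl","rb"));print([plane(a,p,8).round() for p in((205,211),(207,264),(213,310))])
move(o,[447,-345.5,4],66.5)
im=get_image("wrist");h=cv2.cvtColor(im["pixels"],cv2.COLOR_RGB2HSV)
m=((h[:,:,2]<45)).astype(np.uint8);m[315:]=0
n,l,s,c=cv2.connectedComponentsWithStats(m)
for i in range(1,n):
    if s[i,4]>150:print(s[i],c[i].round(),plane(im,c[i],10).round())
```

```text
[ 445.9457631  -338.75905267   67.9658231 ] 57.45923509032314
[array([ 382., -317.,    8.]), array([ 426., -338.,    8.]), array([ 467., -354.,    8.])]
shift [-0.012 -0.019  0.213] turn [ 0.     0.    -0.003] q6 -1.83
[ 298  148   27   83 1951] [311. 191.] [ 405. -327.   10.]
[232 285  23  30 434] [246. 302.] [ 450. -390.   10.]
[385 285  20  30 379] [392. 303.] [ 486. -309.   10.]
```

Request:
step_arm([
  [[-0.01,-0.019,0.08],[0,0,0],0.3],
  [[-0.01,-0.019,0.14],[0,0,0],0.3],
  [[-0.01,-0.019,0.19],[0,0,0],0.3],
  [[-0.01,-0.019,0.212],[0,0,0],0.3],
  [[-0.01,-0.019,0.212],[0,0,0],0.3],
  [[-0.01,-0.019,0.212],[0,0,0],-1],
  [[-0.01,-0.019,0.212],[0,0,0],-1],
  [[-0.01,-0.019,0.212],[0,0,0],-1],
  [[-0.01,-0.019,0.212],[0,0,0],-1],
  [[-0.01,-0.019,0.212],[0,0,0],-1],
  [[-0.01,-0.019,0.212],[0,0,0],-1],
  [[-0.01,-0.019,0.212],[0,0,0],-1],
  [[-0.01,-0.019,0.212],[0,0,0],-1],
  [[-0.01,-0.019,0.212],[0,0,0],-1],
  [[-0.01,-0.019,0.212],[0,0,0],-1],
  [[-0.01,-0.019,0.212],[0,0,0],-1],
])

```text
t: 19.4
ee_pos: [445.7, -346.6, 3.6]
orientation: [0.648, 3.074, -0.0]
ft_force: [-1.0, 0.2, 4.8]
width: 14.6
grasp_force: 30.0
```

Request:
step_arm([
  [[0,0,-0.05],[0,0,0],-1],
  [[0,0,-0.15],[0,0,0],-1],
  [[0,0,-0.28],[0,0,0],-1],
  [[0,0,-0.41],[0,0,0],-1],
  [[0,0.1,-0.53],[0,0,-0.03],-1],
  [[0,0.22,-0.6],[0,0,-0.06],-1],
  [[0,0.35,-0.65],[0,0,-0.1],-1],
  [[0,0.48,-0.65],[0,0,-0.14],-1],
  [[0.05,0.61,-0.65],[0,0,-0.18],-1],
  [[0.1,0.74,-0.65],[0,0,-0.215],-1],
  [[0.15,0.87,-0.65],[0,0,-0.215],-1],
  [[0.2,0.98,-0.65],[0,0,-0.215],-1],
  [[0.2,0.98,-0.65],[0,0,-0.215],-1],
  [[0.2,0.98,-0.65],[0,0,-0.215],-1],
])

```text
t: 20.57
ee_pos: [509.3, -51.6, 198.2]
orientation: [-0.14, -3.138, 0.0]
ft_force: [-0.1, -0.7, 0.9]
width: 14.6
grasp_force: 30.0
```

Run:
```python
from workcell import *
from h import *
o=get_obs();print(o["t"],o["ee_pos"],o["width"],o["qpos"]);move(o,[482,230,200],85)
im=get_image("wrist");pickle.dump(im,open("w8.pkl","wb"));cv2.imwrite("pics/w8.png",im["pixels"][:,:,::-1])
```

```text
20.5667 [509.29954945 -51.62550385 198.17065596] 14.602466683262433 [-1.24192259e-01  2.90881360e-01  1.89766028e+00 -1.55629579e-04
  9.53436140e-01 -1.60556786e+00]
shift [ 0.174  0.927 -0.006] turn [-0.    -0.    -0.001] q6 -1.61
```

View pics/w8.png

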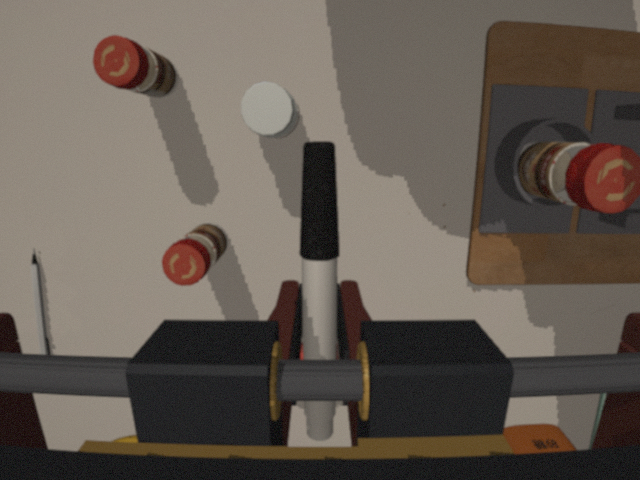

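The marker is held square. Its ends are at (318,143) and (319,438).

Run:
```python
from workcell import *
from h import *
im=pickle.load(open("w8.pkl","rb"));o=get_obs()
E=[plane(im,p,z)[:2] for p,z in(((318,143),205),((319,438),203))];print(E,np.linalg.norm(E[0]-E[1]),(E[0]+E[1])/2-o["ee_pos"][:2])
```

```text
[array([440.10304883, -46.73041363]), array([577.59730733, -58.66305242])] 138.01108284375113 [-0.60098153  0.23129749]
```

Request:
step_arm([
  [[0.02,0.12,0],[0,0,0],-1],
  [[0.04,0.24,0],[0,0,0],-1],
  [[0.06,0.36,0],[0,0,0],-1],
  [[0.09,0.48,0],[0,0,0],-1],
  [[0.11,0.6,0],[0,0,0],-1],
  [[0.13,0.72,0],[0,0,0],-1],
  [[0.155,0.84,0],[0,0,0],-1],
  [[0.174,0.94,0],[0,0,0],-1],
  [[0.174,0.94,0],[0.06,0,0],-1],
  [[0.174,0.94,0],[0.116,0,0],-1],
  [[0.174,0.94,0.1],[0.116,0,0],-1],
  [[0.174,0.94,0.2],[0.116,0,0],-1],
  [[0.174,0.94,0.28],[0.116,0,0],-1],
  [[0.174,0.94,0.28],[0.116,0,0],-1],
  [[0.174,0.94,0.28],[0.116,0,0],-1],
  [[0.174,0.94,0.28],[0.116,0,0],-1],
])

```text
t: 21.95
ee_pos: [485.0, 231.6, 115.3]
orientation: [-0.148, -3.119, 0.271]
ft_force: [-0.8, 0.1, -0.1]
width: 14.9
grasp_force: 30.0
```

Run:
```python
from workcell import *
from h import *
o=get_obs();R=Rn.from_rotvec(o["orientation"]);print(o["t"],o["ee_pos"],o["width"],R.as_matrix().round(3).tolist())
print((R.inv().apply(np.array([482.5,237,44])-o["ee_pos"])/300).round(3))
```

```text
21.95 [484.9817676  231.60174384 115.30089974] 14.859404758351102 [[-0.996, 0.093, -0.015], [0.095, 0.981, -0.172], [-0.001, -0.173, -0.985]]
[0.01  0.058 0.231]
```

Request:
step_arm([
  [[0.01,0.018,0],[0,0,0],-1],
  [[0.01,0.026,0.05],[0,0,0],-1],
  [[0.01,0.035,0.1],[0,0,0],-1],
  [[0.01,0.044,0.15],[0,0,0],-1],
  [[0.01,0.053,0.2],[0,0,0],-1],
  [[0.01,0.058,0.231],[0,0,0],-1],
  [[0.01,0.058,0.231],[0,0,0],-1],
  [[0.01,0.058,0.231],[0,0,0],-1],
])

```text
t: 22.62
ee_pos: [481.7, 237.9, 43.8]
orientation: [-0.146, -3.119, 0.272]
ft_force: [0.9, 0.4, 0.4]
width: 14.6
grasp_force: 30.0
```

Run:
```python
from workcell import *
from h import *
o=get_obs();R=Rn.from_rotvec(o["orientation"]);print(o["t"],o["ee_pos"],o["ft_force"])
print((R.inv().apply(np.array([482.5,237,42.5])-o["ee_pos"])/300).round(3))
im=get_image("side");cv2.imwrite("pics/s4.png",cv2.resize(im["pixels"][120:270,230:430,::-1],None,fx=4,fy=4,interpolation=cv2.INTER_CUBIC))
```

```text
22.6167 [481.67098414 237.87429584  43.76683981] [0.91849826 0.37250411 0.38426447]
[-0.003 -0.002  0.005]
```

Request:
step_arm([
  [[-0.002,-0.002,0.004],[0,0,0],-1],
  [[-0.002,-0.002,0.006],[0,0,0],-1],
  [[-0.002,-0.002,0.006],[0,0,0],-0.8],
  [[-0.002,-0.002,0.006],[0,0,0],-0.6],
  [[-0.002,-0.002,0.006],[0,0,0],-0.4],
  [[-0.002,-0.002,0.006],[0,0,0],-0.3],
  [[-0.002,-0.002,0.006],[0,0,0],-0.3],
  [[-0.002,-0.002,0.006],[0,0,0],-0.3],
  [[-0.002,-0.002,0.006],[0,0,0],-0.3],
  [[0,0,-0.04],[0,0,0],-0.3],
  [[0,0,-0.12],[0,0,0],-0.3],
  [[0,0,-0.25],[0,0,0],-0.3],
  [[0,0,-0.38],[0,0,0],-0.3],
  [[0,0,-0.5],[0,0,0],-0.3],
  [[0,0,-0.62],[0,0,0],-0.3],
  [[0,0,-0.7],[0,0,0],-0.3],
  [[0.2,0,-0.7],[0,0,0],-0.3],
  [[0.3,0,-0.7],[0,0,0],-0.3],
])

```text
t: 24.17
ee_pos: [402.7, 282.4, 251.7]
orientation: [-0.15, -3.122, 0.267]
ft_force: [-0.9, 1.2, -0.5]
width: 30.4
grasp_force: 0.0
```

Run:
```python
from workcell import *
from h import *
o=get_obs();print(o["t"],o["ee_pos"])
A=get_image("side")["pixels"][140:270,230:390,::-1];B=get_image("wrist");pickle.dump(B,open("w9.pkl","wb"))
B=B["pixels"][:,:,::-1];B=cv2.resize(B[:340],(480,255));A=cv2.resize(A,(480,340),interpolation=cv2.INTER_CUBIC)
cv2.imwrite("pics/f.png",np.vstack([A,B]))
```

```text
24.1667 [402.70524204 282.42409817 251.67747128]
```

View pics/f.png

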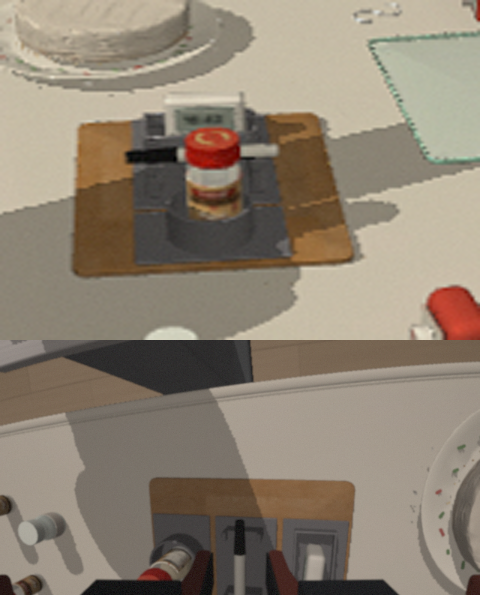

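The final picture shows the jar in the ring, the clock in the slot and the marker across both notches, with its black end near wrist pixel (319,241). I'll check that end against where it should be, then hand in.

Run:
```python
from workcell import *
from h import *
B=pickle.load(open("w9.pkl","rb"));p=plane(B,(319,241),46);print(p)
o=get_obs();print(o["qvel"].round(3))
if np.hypot(p[0]-415,p[1]-243)<10: print(close_job())
```

```text
[413.76040802 241.59666353  46.        ]
[-0.038  0.045 -0.08  -0.034 -0.025 -0.05 ]
the job is handed in; nothing more can be done
None
```

The caddy is packed and handed in after about 24 s of robot time: the jar is in the ring, the clock is in the slot and the marker lies in both notches, its end measuring within 2 mm of target; I saw no sign that the pen, timer or squat jar moved, but the hand-in returned no verdict.

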